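# Put the tools back on their own shadow pads

## Robot

A 7-joint arm with a two-finger parallel gripper is mounted at the origin on a cart in front of the work surface, level with it; the furniture and walls round the work are solid. World frame = base frame: x ahead of the robot, y to its left, z up, the work surface at z = 0. Lengths are in m, angles in rad, forces in N, time in s.
With the tool pointing down it reaches from about 0.425 to 0.925 m from the base axis. Payload 6.8 kg.
Tool frame: the origin (TCP) lies midway between the tips of the shut fingers; the grasp point (between the pads) lies 19 mm behind it; z points along the fingers, y is the line along which they close (so a half turn about z gives the same grasp; the last joint's range is limited). The gripper opens to 85 mm and grips with 20 to 120 N. Pads are 22 mm wide; open, the fingers measure 114 mm over their backs; the gripper's body (76 mm by 85 mm) begins 54 mm behind the grasp point. The pads swing forward as they close: fully open they stand 13 mm farther back than shut.
Start: joints at [1.199, 0.477, 0.022, 1.555, -0.011, 1.109, -0.083], TCP at [0.176, -0.652, 0.231] pointing down, gripper open.
Joint ranges: [-2.96, 2.96], [-0.34, 2.1], [-1.41, 1.46], [0.24, 2.44], [-1.37, 4.51], [0.17, 1.92], [-2.96, 2.96]. Speed limits (rad/s): [2.39, 2.39, 3.14, 3.14, 3.14, 3.14, 3.14].

## Interface

Orientations are given as a unit quaternion [w, x, y, z].
In Python, from station import bot, eyes, ticket gives the robot as it stands.
- The arm moves only by the shell command python3 -m crank 'ROWS' [FORCE]. ROWS is text: rows parted by semicolons, each of 7 numbers parted by spaces: the shift along the tool's x, y, z in units of 0.5 m (1.0 is 0.5 m), then the turn, a rotation vector about the tool's x, y, z in units of 180 degrees (1.0 is 180 degrees), then the closure, from 0 (fully open) to 1 (shut). A call has 1 to 20 rows; each row is the pose to reach, as a shift and turn from the pose commanded when the call began, along the tool's axes at that moment, turning the shorter way round; what a row does not reach only later rows make up. A row lasts 1/10 s, in which the tool goes at most 50 mm and 8.59 degrees, less where a joint would pass 70% of its speed; a pose out of reach is approached as far as the arm can. A call with a number of a shift or a turn outside -1 to 1 is refused whole. A call with a gripper value outside its range is refused whole. The fingers move at their own pace and stop on an object; FORCE is the grip in N (left out, the last holds). Time passes only in rows, so rows that repeat a pose let the fingers close. It gives the time, the measured TCP pose, the force, the opening and the grip force at its end, in the units of the state.
- bot.get_obs(): the state, without advancing time (a new reading comes with each control period).
- eyes.read_camera(name): name is "side" or "top" or "wrist"; returns a dict with "image" (480x640x3 uint8, red, green, blue), "K" (3x3 intrinsics, pixels), "dist" ([k1, k2, p1, p2, k3] as OpenCV has them; the pictures are not rectified), "R" (3x3) and "t" (3): a world point X has camera coordinates R X + t. Camera axes: x right, y down, z forward; pixel columns grow to the right and rows downward; lengths in m; the calibration is good to about 2 mm. A picture is of the moment at which its call begins. There is no depth.
- ticket.hand_in(): hands the job in; it is judged then, once.
The state is a dict: "t": time; "q": joint angles; "joint_vel": joint speeds; "joint_torque": joint torques, N m; "eef_pos": TCP position; "tool_rot": TCP orientation; "contact_force": force on the tool from outside, world axes, zero at the start; "torque": the same for the moment, N m; "gripper_width": opening from 0.0 (shut) to 1.0 (fully open); "grasp_force": force on a finger pad.
Only numpy, scipy, OpenCV 4.12 (cv2) and the standard library are available. Lean on these libraries where they do the work, as an engineer would, in place of code of your own. Each camera call takes 0.05 s, during which the arm holds its last target. There are 200 camera calls.

## Task

The four things on the grey pads have been put back wrongly. Move each one to its own pad - the round pot to the round pad, the drilled block to the wide oblong pad, the chisel to the long narrow pad, the little case to the small pad - centred on the dark silhouette, lined up with it and lying flat the right way up. Every pad is taken at the start, so use the empty cork mat as a free spot on the way; leave everything at rest on its own pad.

Things in the scene. Friction and masses are not known exactly. Their poses are not given: they have to be found in the camera images.
- pot_mid (a point): Round brass-coloured pot with a fixed lid, upright, 62 mm across at its widest, 28 mm high, 0.2 kg. This point is its centre, 14 mm above its underside; z is up. Any turn about z is right.
- chisel_mid (a point): Dark steel cold chisel lying flat: 17 mm thick bar, flattened to a bright 22 mm wide blade at its -y end, 185 mm long (y), 17 mm high, 0.3 kg, balanced about 17 mm from this point towards +y. This point is half-way along it and half-way up (8.5 mm above its underside). Grip across x. Either end may point either way.
- block_mid (a point): Wooden drilling block with three small holes in its top, 55 mm wide (x), 110 mm long (y), 30 mm high. This point is its centre, 15 mm above its underside. Grip across x. Either way round is right.
- case_mid (a point): Little closed yellow case, 40 mm wide (x), 56 mm long (y), 22 mm high. This point is its centre, 11 mm above its underside. Grip across x. Either way round is right.
- round_pad_centre (a point): Home of the pot: round grey pad, 105 mm across, with a dark disc 62 mm across painted at its centre. Its origin (this point) is the centre of its top face, 12 mm above the bench. Fixed to the bench.
- long_pad_centre (a point): Home of the chisel: long narrow grey pad, 60 mm (x) by 225 mm (y), with a dark strip 22 x 185 mm painted at its centre. Its origin (this point) is the centre of its top face, 12 mm above the bench; y along its length. Fixed to the bench.
- wide_pad_centre (a point): Home of the drilled block: large oblong grey pad, 95 mm (x) by 150 mm (y), with a dark oblong 55 x 110 mm painted at its centre. Its origin (this point) is the centre of its top face, 12 mm above the bench; y along its length. Fixed to the bench.
- small_pad_centre (a point): Home of the little case: small, nearly square grey pad, 85 mm (x) by 100 mm (y), with a dark oblong 40 x 56 mm painted at its centre. Its origin (this point) is the centre of its top face, 12 mm above the bench; y along its length. Fixed to the bench.
- mat_centre (a point): Plain light brown cork mat, 110 mm (x) by 130 mm (y), 4 mm thick, empty at the start: the free spot. This point is the centre of its top face, 4 mm above the bench. Fixed to the bench.
Not all that is in view belongs to the job. Leave any orange look-alike of the part that bears round_pad_centre alone.

How it is judged:
At the end, for the whole second after the job is handed in: Pot, chisel, block and case each lie on their own pad: centre within 12 mm of the pad's centre, resting on its top (height within 5 mm), upright within 0.15 rad; chisel, block and case lined up with the pad within 0.2 rad (either way round); all at rest (horizontal distance between pot_mid and round_pad_centre below 0.012 m and z of pot_mid in the frame of round_pad_centre between 0.009 and 0.019 m and angle between each of pot_mid, chisel_mid, block_mid, case_mid's own z axis and vertical below 0.15 rad and linear speed of each of pot, chisel, block, case below 0.02 m/s and angular speed of each of pot, chisel, block, case below 0.2 rad/s and horizontal distance between chisel_mid and long_pad_centre below 0.012 m and z of chisel_mid in the frame of long_pad_centre between 0.0035 and 0.0135 m and angle between the y axis of chisel_mid and the y axis of long_pad_centre, either way round below 0.2 rad and horizontal distance between block_mid and wide_pad_centre below 0.012 m and z of block_mid in the frame of wide_pad_centre between 0.01 and 0.02 m and angle between the y axis of block_mid and the y axis of wide_pad_centre, either way round below 0.2 rad and horizontal distance between case_mid and small_pad_centre below 0.012 m and z of case_mid in the frame of small_pad_centre between 0.006 and 0.016 m and angle between the y axis of case_mid and the y axis of small_pad_centre, either way round below 0.2 rad); the robot touches nothing.
It also fails if it takes over 138 s, if anything falls off the work surface, if the arm or the gripper's body presses on something with over 40 N, if the wrist force passes 120 N, or if a joint passes its speed limit or range.

## Working session

There is one attempt and no reset: what is moved stays moved. The work goes in short steps, Python scripts to look and compute and a shell command to move; the robot and the scene stay as the last step left them, time stands still between calls to the robot, and variables do not carry over. Pictures are saved under pics/ and viewed, at most 14 in all, crops included, and the job is handed in when it is done.

```bash
ls; mkdir -p pics; python3 - <<'E'
from station import bot, eyes
import cv2,numpy as np
for n in("top","side"):
    c=eyes.read_camera(n);cv2.imwrite(f"pics/{n}0.png",c["image"][:,:,::-1])
    np.savez(f"{n}0.npz",**c);print(n,c["K"].round(1).tolist(),np.round(c["dist"],3),(-c["R"].T@c["t"]).round(3),c["R"].round(2).tolist())
o=bot.get_obs();print(o)
E
```

```text
pics
top [[586.4, 0.0, 323.3], [0.0, 586.4, 241.7], [0.0, 0.0, 1.0]] [-0.03  0.    0.    0.    0.  ] [0.196 0.074 1.355] [[0.04, -1.0, 0.01], [-0.97, -0.04, -0.24], [0.24, 0.0, -0.97]]
side [[434.0, 0.0, 320.8], [0.0, 434.0, 241.8], [0.0, 0.0, 1.0]] [0.009 0.    0.    0.    0.   ] [0.086 0.694 0.596] [[-0.81, -0.59, 0.02], [-0.35, 0.46, -0.82], [0.47, -0.67, -0.58]]
{'t': 0.1, 'q': array([ 1.19891307,  0.47773156,  0.02236101,  1.55635731, -0.01150269,
        1.10930742, -0.08308534]), 'joint_vel': array([-0.00067717, -0.00167125,  0.00106599, -0.00216102,  0.00230334,
        0.00119543, -0.00064459]), 'joint_torque': array([ 4.58036826e-03, -5.97757101e+01,  1.61390428e+00, -2.81955117e+01,
        1.28072704e-02,  4.97843575e-03, -8.40645697e-06]), 'eef_pos': array([ 0.17583347, -0.65113609,  0.23041183]), 'tool_rot': array([-8.19434648e-04,  9.91313425e-01,  1.31518025e-01, -1.73504318e-04]), 'contact_force': array([-0.45740497, -0.85289416, -0.10340504]), 'torque': array([ 0.00846177, -0.01332585, -0.0223957 ]), 'grasp_force': 0.0, 'gripper_width': 1.0034328760629785}
```

View pics/top0.png

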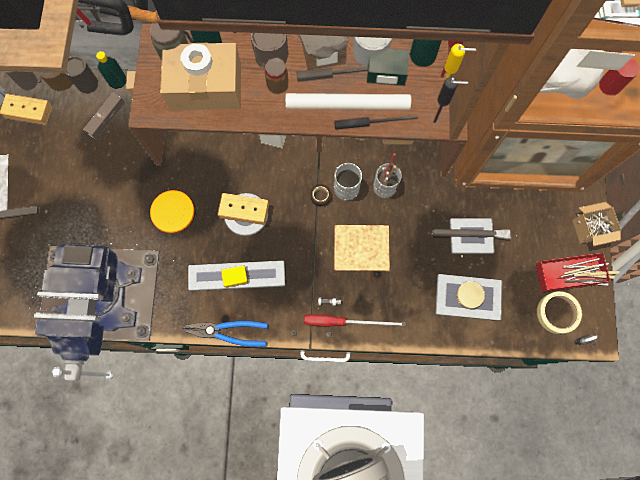

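View pics/side0.png

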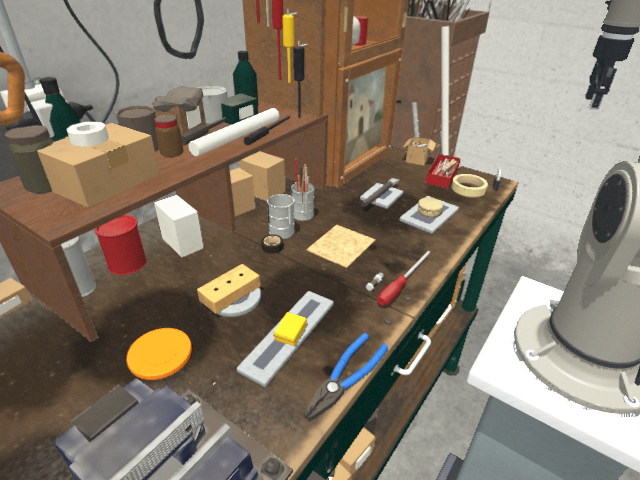

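The top view shows the block on the round pad (245,212), the case on the long pad (236,276), the chisel on the small pad (472,236), the pot on the wide pad (470,295), the mat at (362,248) and the orange decoy at (172,211). The side view agrees.

So there are two swaps: pot with block, and case with chisel.

```bash
cat > h.py <<'E'
import numpy as np,cv2
from scipy.spatial.transform import Rotation as Ro
def cast(c,uv,z):
    p=cv2.undistortPoints(np.float64(uv).reshape(-1,1,2),c["K"],c["dist"]).reshape(-1,2)
    d=np.c_[p,np.ones(len(p))]@c["R"]; o=-c["R"].T@c["t"]
    return o+d*((z-o[2])/d[:,2])[:,None]
def proj(c,X):
    r=cv2.Rodrigues(np.array(c["R"]))[0]
    return cv2.projectPoints(np.float64(X).reshape(-1,1,3),r,np.float64(c["t"]),c["K"],c["dist"])[0].reshape(-1,2)
def mask(c,lo,hi,roi=None):
    m=cv2.inRange(cv2.cvtColor(c["image"],cv2.COLOR_RGB2HSV),np.array(lo),np.array(hi))
    if roi: k=np.zeros_like(m);x0,y0,x1,y1=roi;k[y0:y1,x0:x1]=255;m&=k
    return m
def rect(c,m,z,amin=30,op=0):
    """hull of all blobs in mask -> plane z -> minAreaRect in mm: centre, long,short, yaw of long axis"""
    if op: m=cv2.morphologyEx(m,cv2.MORPH_OPEN,np.ones((op,op),np.uint8))
    cs=[k for k in cv2.findContours(m,0,2)[0] if cv2.contourArea(k)>amin]
    h=cv2.convexHull(np.vstack(cs)).reshape(-1,2)
    P=cast(c,h,z)[:,:2]*1000
    (x,y),(a,b),t=cv2.minAreaRect(np.float32(P))
    if a<b:a,b,t=b,a,t+90
    t=(t+90)%180-90
    return np.round([x,y,a,b,t],1)
def plan(o,x,y,z,yaw=None):
    """tool-frame shift in crank units to TCP (x,y,z), turn making tool y at yaw deg with tool down"""
    w=np.array(o["tool_rot"]);R=Ro.from_quat(w[[1,2,3,0]]);
    s=R.inv().apply(np.array([x,y,z])-o["eef_pos"])/0.5
    if yaw is None:return s.round(4)
    best=None
    for k in(0,180):
        a=np.radians(yaw+k);Y=np.array([np.cos(a),np.sin(a),0]);Z=np.array([0,0,-1.]);
        T=Ro.from_matrix(np.c_[np.cross(Y,Z),Y,Z]);v=(R.inv()*T).as_rotvec()/np.pi
        if best is None or np.linalg.norm(v)<np.linalg.norm(best):best=v
    return s.round(4),best.round(4)
E
python3 - <<'E'
from h import *
c=dict(np.load("top0.npz"))
g=([0,0,110],[179,60,255])
print("mat",rect(c,mask(c,[8,40,150],[25,160,255],(325,215,400,280)),.004,op=3))
for n,r in dict(round=(215,185,278,240),long=(180,250,295,300),small=(445,210,500,260),wide=(430,265,510,325)).items():
    print(n,rect(c,mask(c,*g,r),.012,op=3))
y=([15,90,120],[32,255,255])
print("block",rect(c,mask(c,*y,(210,185,280,235)),.042,op=3))
print("case",rect(c,mask(c,[24,150,120],[33,255,255],(215,255,260,295)),.034,op=3))
print("pot",rect(c,mask(c,[15,50,120],[32,255,255],(445,275,495,315)),.040,op=3))
for u,v in[(433,234),(510,235)]:print(cast(c,[u,v],.025))
for p in[(472,236),(235,276),(245,208)]:print(cv2.cvtColor(c["image"],cv2.COLOR_RGB2HSV)[p[1]-1,p[0]])
from station import eyes
w=eyes.read_camera("wrist");cv2.imwrite("pics/w0.png",w["image"][:,:,::-1]);print(w["K"],w["R"].round(3),(-w["R"].T@w["t"]).round(3))
E
```

```text
mat [519.8 -11.7 130.  109.6 -87.6]
round [587.  276.1 105.4  84.6  14.6]
long [439.4 278.3 223.8  60.4 -84.7]
small [ 558.9 -266.5  114.6   83.5  -87.6]
wide [ 411.2 -262.9  151.8   94.9   86.7]
block [592.6 269.4 112.9  61.1  82.7]
case [434.4 280.4  53.5  37.8 -74.8]
pot [ 411.6 -258.9   64.5   57.2  -87.7]
[[ 0.55385309 -0.17801152  0.025     ]]
[[ 0.55912924 -0.35995935  0.025     ]]
[16 66 85]
[ 30 245 247]
[ 24 128 255]
[[408.48491431   0.         322.79889269]
 [  0.         408.48491431 232.84013729]
 [  0.           0.           1.        ]] [[ 0.261 -0.965 -0.001]
 [-0.914 -0.248  0.32 ]
 [-0.31  -0.083 -0.947]] [ 0.256 -0.63   0.373]
```

View pics/w0.png

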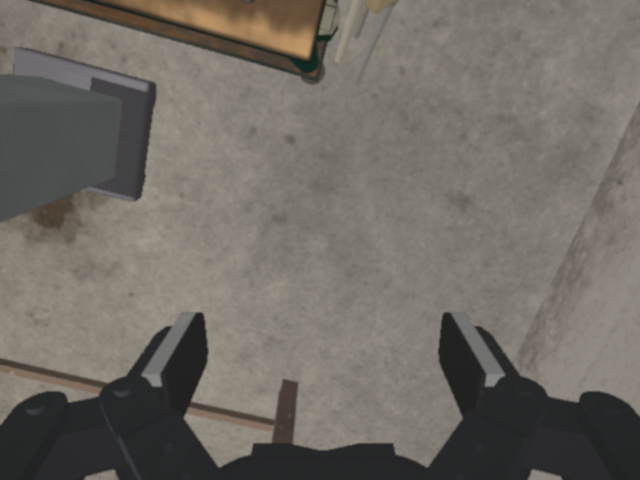

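The wrist view looks straight down, with the fingers at the bottom of the frame; only the floor and the bench edge (top) are in view. The measured sizes match the given ones, apart from the small pad, where the chisel tip got into the mask. I'll start moving.

```bash
python3 - <<'E'
from h import *
from station import bot
c=dict(np.load("top0.npz"))
o=bot.get_obs()
print(plan(o,.41,-.26,.20,-90))
print("shelf",cast(c,[(200,135),(330,135),(240,128)],.25).round(2)[:,:2].tolist(),"can base",cast(c,[(348,200),(387,195)],.0).round(2)[:,:2].tolist())
E
```

```text
(array([ 0.6561, -0.6332,  0.0619]), array([-0.0004,  0.0001,  0.084 ]))
shelf [[0.68, 0.34], [0.69, 0.07], [0.7, 0.26]] can base [[0.64, 0.02], [0.65, -0.07]]
```

```bash
R=; python3 -m crank '.656 -.633 .062 0 0 .084 0; .656 -.633 .062 0 0 .084 0; .656 -.633 .062 0 0 .084 0; .656 -.633 .062 0 0 .084 0; .656 -.633 .062 0 0 .084 0; .656 -.633 .062 0 0 .084 0; .656 -.633 .062 0 0 .084 0; .656 -.633 .062 0 0 .084 0; .656 -.633 .062 0 0 .084 0; .656 -.633 .062 0 0 .084 0; .656 -.633 .062 0 0 .084 0; .656 -.633 .062 0 0 .084 0; .656 -.633 .062 0 0 .084 0; .656 -.633 .062 0 0 .084 0; .656 -.633 .062 0 0 .084 0; .656 -.633 .062 0 0 .084 0' 60
python3 - <<'E'
from h import *
from station import bot,eyes
w=eyes.read_camera("wrist");cv2.imwrite("pics/w1.png",w["image"][:,:,::-1]);np.savez("w1.npz",**w)
o=bot.get_obs();print(o["t"],o["eef_pos"],o["tool_rot"])
print(proj(w,[[.4116,-.2589,.04],[.4112,-.2629,.012]]))
E
```

```text
t: 1.75
eef_pos: [0.4099, -0.2611, 0.2003]
tool_rot: [0.0, 1.0, -0.001, -0.0]
contact_force: [0.6, 0.3, -0.2]
gripper_width: 0.999
grasp_force: 0.0
1.8 [ 0.40995405 -0.26097524  0.20032559] [ 3.96491854e-05  9.99999902e-01 -4.40618251e-04  2.32449021e-05]
[[319.1606895  206.53852084]
 [324.22810475 198.28161918]]
```

View pics/w1.png

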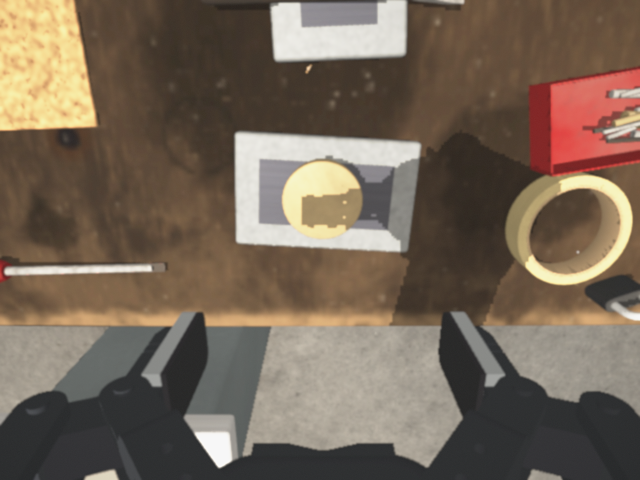

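The wrist view shows the pot at (322,199) on the wide pad, whose corners are (235,132), (420,142), (408,251) and (235,243). The painted oblong is visible between them.

```bash
python3 - <<'E'
from h import *
w=dict(np.load("w1.npz"))
print("pot",rect(w,mask(w,[12,60,60],[32,255,255],(270,150,372,245)),.038,op=5))
q=cast(w,[(235,132),(420,142),(408,251),(235,243)],.012)
print(q.round(4)[:,:2], q.mean(0))
print(rect(w,mask(w,[0,0,60],[179,60,255],(225,125,425,258)),.012,op=3))
print("mat edge",cast(w,[(97,126),(75,0)],.004).round(3))
E
```

```text
pot [ 413.8 -263.1   62.    55.2  -48.5]
[[ 0.4652 -0.1922]
 [ 0.4573 -0.3393]
 [ 0.3641 -0.3358]
 [ 0.3717 -0.1858]] [ 0.41455567 -0.26329726  0.012     ]
[ 415.  -263.3  151.1   97.1   87. ]
mat edge [[ 0.47  -0.078  0.004]
 [ 0.562 -0.077  0.004]]
```

```bash
python3 -m crank '.008 .004 .15 0 0 0 0;.008 .004 .25 0 0 0 0;.008 .004 .32 0 0 0 0;.008 .004 .36 0 0 0 0;.008 .004 .377 0 0 0 0;.008 .004 .377 0 0 0 0;.008 .004 .377 0 0 0 0;.008 .004 .377 0 0 0 1;.008 .004 .377 0 0 0 1;.008 .004 .377 0 0 0 1;.008 .004 .377 0 0 0 1;.008 .004 .377 0 0 0 1;.008 .004 .377 0 0 0 1;.008 .004 .377 0 0 0 1;.008 .004 .36 0 0 0 1;.008 .004 .32 0 0 0 1;.008 .004 .24 0 0 0 1;.008 .004 .16 0 0 0 1;.008 .004 .16 0 0 0 1' 40
```

```text
t: 3.7
eef_pos: [0.4173, -0.2644, 0.1258]
tool_rot: [0.002, 1.0, -0.0, 0.004]
contact_force: [1.3, -0.7, -2.2]
gripper_width: 0.686
grasp_force: 44.4
```

```bash
python3 -m crank '.202 -.502 0 0 0 0 1;.202 -.502 0 0 0 0 1;.202 -.502 0 0 0 0 1;.202 -.502 0 0 0 0 1;.202 -.502 0 0 0 0 1;.202 -.502 0 0 0 0 1;.202 -.502 0 0 0 0 1;.202 -.502 0 0 0 0 1;.202 -.502 .1 0 0 0 1;.202 -.502 .18 0 0 0 1;.202 -.502 .215 0 0 0 1;.202 -.502 .229 0 0 0 1;.202 -.502 .229 0 0 0 1;.202 -.502 .229 0 0 0 1' 
python3 -m crank '0 0 0 0 0 0 0;0 0 0 0 0 0 0;0 0 0 0 0 0 0;0 0 0 0 0 0 0;0 0 0 0 0 0 0;0 0 -.1 0 0 0 0;0 0 -.2 0 0 0 0;0 0 -.3 0 0 0 0;0 0 -.4 0 0 0 0;0 0 -.4 0 0 0 0'
python3 - <<'E'
from h import *
from station import bot,eyes
w=eyes.read_camera("wrist");np.savez("w2.npz",**w)
print("pot",rect(w,mask(w,[12,70,60],[32,255,255],(250,130,390,265)),.030,op=5))
o=bot.get_obs();print(o["t"],o["eef_pos"])
print(plan(o,.575,.26,.21,-94))
cv2.imwrite("pics/w2.png",w["image"][:,:,::-1])
E
```

```text
t: 5.1
eef_pos: [0.5152, -0.0132, 0.0063]
tool_rot: [0.0, 1.0, -0.001, 0.0]
contact_force: [0.1, -0.1, -2.3]
gripper_width: 0.688
grasp_force: 44.9
t: 6.1
eef_pos: [0.5194, -0.0111, 0.2129]
tool_rot: [-0.0, 1.0, -0.0, 0.006]
contact_force: [0.6, 0.6, 0.1]
gripper_width: 1.004
grasp_force: 0.0
pot [522.7  -8.8 120.  112.5  90. ]
6.15 [ 0.51752807 -0.01143021  0.20959126]
(array([ 1.148e-01, -5.429e-01,  1.000e-04]), array([-0.0001, -0.0025,  0.0221]))
```

View pics/w2.png

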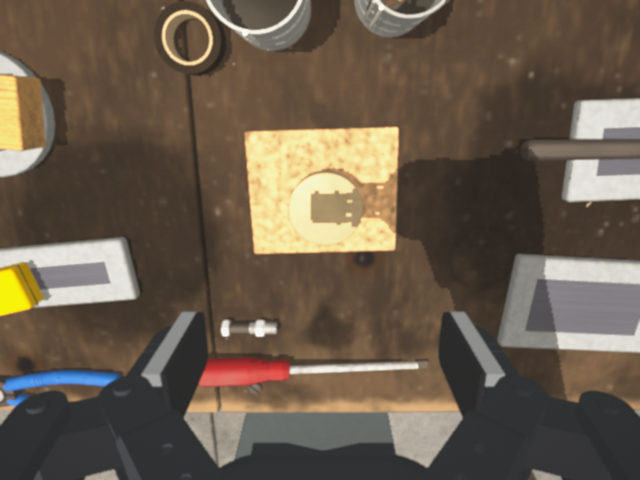

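The pot now sits on the mat at (327,208). Next is the block: I'll move over it and turn the tool to grip across x.

```bash
python3 -m crank '.16 -.562 0 0 0 -.459 0;.16 -.562 0 0 0 -.459 0;.16 -.562 0 0 0 -.459 0;.16 -.562 0 0 0 -.459 0;.16 -.562 0 0 0 -.459 0;.16 -.562 0 0 0 -.459 0;.16 -.562 0 0 0 -.459 0;.16 -.562 0 0 0 -.459 0;.16 -.562 0 0 0 -.459 0;.16 -.562 0 0 0 -.459 0;.16 -.562 0 0 0 -.459 0;.16 -.562 0 0 0 -.459 0;.16 -.562 0 0 0 -.459 0;.16 -.562 0 0 0 -.459 0;.16 -.562 0 0 0 -.459 0' 
python3 - <<'E'
from h import *
from station import bot,eyes
w=eyes.read_camera("wrist");np.savez("w3.npz",**w)
o=bot.get_obs();print(o["t"],o["eef_pos"],o["tool_rot"],o["q"].round(2))
print(proj(w,[[.5926,.2694,.042],[.59,.276,.012]]))
cv2.imwrite("pics/w3.png",w["image"][:,:,::-1])
E
```

```text
t: 7.65
eef_pos: [0.5952, 0.2694, 0.2058]
tool_rot: [0.0, 0.751, 0.66, 0.0]
contact_force: [0.6, 1.2, 0.0]
gripper_width: 1.004
grasp_force: 0.0
7.7 [0.59516297 0.26943726 0.20581873] [7.37124427e-05 7.51309744e-01 6.59949743e-01 5.14156499e-06] [-0.1   0.53 -0.6   1.6   0.33  1.11 -0.91]
[[318.74468135 206.75660115]
 [314.97328049 190.32744131]]
```

View pics/w3.png

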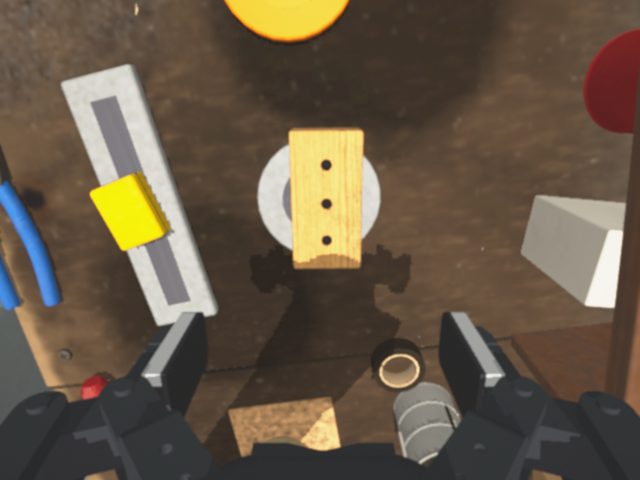

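The wrist view shows the block with its holes at (326,165), (327,203) and (327,240). The round pad outline is centred near (319,195), and the case sits on the long pad at (132,211).

```bash
python3 - <<'E'
from h import *
w=dict(np.load("w3.npz"))
print("block holes",cast(w,[(326,165),(327,203.5),(327,240)],.042).round(4)[:,:2].tolist())
print("block",rect(w,mask(w,[8,60,90],[30,255,255],(270,115,385,275)),.042,op=5))
m=mask(w,[0,0,110],[179,50,255],(250,130,390,260))
cs=[k for k in cv2.findContours(m,0,2)[0] if cv2.contourArea(k)>100]
P=cast(w,cv2.convexHull(np.vstack(cs)).reshape(-1,2),.012)[:,:2]*1000
P=P
print("pad",cv2.minEnclosingCircle(np.float32(P)),cv2.fitEllipse(np.float32(P)))
print("long",rect(w,mask(w,[0,0,60],[179,60,255],(60,60,220,325)),.012,op=3),cast(w,[(63,82),(133,65),(216,311),(159,326)],.012).round(4)[:,:2].tolist())
print("case",rect(w,mask(w,[24,150,120],[33,255,255],(80,165,180,255)),.034,op=3))
E
```

```text
block holes [[0.6023, 0.3008], [0.5993, 0.2712], [0.5955, 0.2414]]
block [601.4 272.6 114.2  84.2  85.3]
pad ((591.927978515625, 268.60693359375), 52.65265655517578) ((591.958251953125, 268.5091857910156), (105.00810241699219, 105.10099029541016), 1.6094837188720703)
long [444.4 277.8 229.3  65.1 -84.6] [[0.4061, 0.3876], [0.4643, 0.3919], [0.4829, 0.1742], [0.4256, 0.1652]]
case [438.2 281.8  53.5  39.6 -76.1]
```

```bash
python3 -m crank '.005 .007 .1 0 0 -.004 0;.005 .007 .2 0 0 -.004 0;.005 .007 .3 0 0 -.004 0;.005 .007 .36 0 0 -.004 0;.005 .007 .386 0 0 -.004 0;.005 .007 .386 0 0 -.004 0;.005 .007 .386 0 0 -.004 0;.005 .007 .386 0 0 -.004 1;.005 .007 .386 0 0 -.004 1;.005 .007 .386 0 0 -.004 1;.005 .007 .386 0 0 -.004 1;.005 .007 .386 0 0 -.004 1;.005 .007 .386 0 0 -.004 1;.005 .007 .386 0 0 -.004 1;.005 .007 .36 0 0 -.004 1;.005 .007 .3 0 0 -.004 1;.005 .007 .2 0 0 -.004 1;.005 .007 .1 0 0 -.004 1;.005 .007 .1 0 0 -.004 1;.005 .007 .1 0 0 -.004 1' 50
python3 - <<'E'
from h import *
from station import bot
o=bot.get_obs();print(o["eef_pos"],Ro.from_quat(o["tool_rot"][[1,2,3,0]]).as_matrix().round(3).tolist())
print(plan(o,.415,-.264,.16,-3))
E
```

```text
t: 9.7
eef_pos: [0.5996, 0.2716, 0.1579]
tool_rot: [0.001, 0.747, 0.665, 0.001]
contact_force: [-0.4, -0.7, -3.8]
gripper_width: 0.635
grasp_force: 53.8
[0.59958202 0.27160357 0.15791955] [[0.116, 0.993, 0.003], [0.993, -0.116, 0.001], [0.001, 0.003, -1.0]]
(array([-1.1069, -0.2421, -0.0063]), array([ 0.0009, -0.0004, -0.0204]))
```

```bash
python3 -m crank '-.6 -.13 0 0 0 0 1;-.6 -.13 0 0 0 0 1;-.6 -.13 0 0 0 0 1;-.6 -.13 0 0 0 0 1;-.6 -.13 0 0 0 0 1;-.6 -.13 0 0 0 0 1;-.6 -.13 0 0 0 0 1' 
python3 -m crank '-.504 -.115 0 0 0 -.0195 1;-.504 -.115 0 0 0 -.0195 1;-.504 -.115 0 0 0 -.0195 1;-.504 -.115 0 0 0 -.0195 1;-.504 -.115 0 0 0 -.0195 1;-.504 -.115 0 0 0 -.0195 1;-.504 -.115 0 0 0 -.0195 1;-.504 -.115 0 0 0 -.0195 1;-.504 -.115 .08 0 0 -.0195 1;-.504 -.115 .16 0 0 -.0195 1;-.504 -.115 .23 0 0 -.0195 1;-.504 -.115 .27 0 0 -.0195 1;-.504 -.115 .284 0 0 -.0195 1;-.504 -.115 .284 0 0 -.0195 1;-.504 -.115 .284 0 0 -.0195 1' 
python3 - <<'E'
from h import *
from station import bot
o=bot.get_obs();print(o["eef_pos"],Ro.from_quat(o["tool_rot"][[1,2,3,0]]).as_matrix().round(3).tolist())
E
```

```text
t: 10.4
eef_pos: [0.4952, -0.0268, 0.1534]
tool_rot: [-0.001, 0.75, 0.661, -0.004]
contact_force: [-0.4, -0.1, -2.9]
gripper_width: 0.633
grasp_force: 53.8
t: 11.9
eef_pos: [0.4146, -0.2607, 0.0142]
tool_rot: [0.0, 0.725, 0.689, 0.001]
contact_force: [0.6, -0.8, -2.3]
gripper_width: 0.639
grasp_force: 55.3
[ 0.41456427 -0.26066955  0.01420849] [[0.052, 0.999, 0.001], [0.999, -0.052, 0.001], [0.001, 0.001, -1.0]]
```

```bash
python3 -m crank '-.0055 0 0 0 0 0 1;-.0055 0 0 0 0 0 1;-.0055 0 0.001 0 0 0 0;-.0055 0 .001 0 0 0 0;-.0055 0 .001 0 0 0 0;-.0055 0 .001 0 0 0 0;-.0055 0 .001 0 0 0 0;-.0055 0 -.1 0 0 0 0;-.0055 0 -.2 0 0 0 0;-.0055 0 -.3 0 0 0 0;-.0055 0 -.38 0 0 0 0;-.0055 0 -.38 0 0 0 0;-.0055 0 -.38 0 0 0 0'
python3 - <<'E'
from h import *
from station import bot,eyes
w=eyes.read_camera("wrist");np.savez("w4.npz",**w)
o=bot.get_obs();print(o["t"],o["eef_pos"],Ro.from_quat(o["tool_rot"][[1,2,3,0]]).as_matrix().round(3).tolist())
print(plan(o,.515,-.0125,.2,-3))
cv2.imwrite("pics/w4.png",w["image"][:,:,::-1])
E
```

```text
t: 13.2
eef_pos: [0.4133, -0.2658, 0.2046]
tool_rot: [0.001, 0.726, 0.687, -0.0]
contact_force: [-1.0, -0.6, -1.3]
gripper_width: 0.998
grasp_force: 0.0
13.25 [ 0.41252171 -0.26534347  0.20333899] [[0.055, 0.998, -0.001], [0.998, -0.055, -0.0], [-0.0, -0.001, -1.0]]
(array([0.5162, 0.1767, 0.0065]), array([-0.0002,  0.0001, -0.0009]))
```

View pics/w4.png

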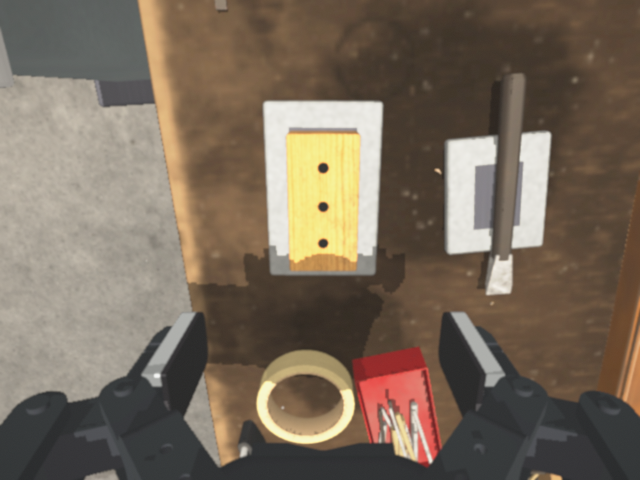

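The block sits on the wide pad with its holes at (323,168), (323,207) and (323,243). The small pad's corners are (446,140), (549,131), (543,245) and (447,254), and the chisel runs from (514,74) to (498,294).

```bash
python3 - <<'E'
from h import *
w=dict(np.load("w4.npz"))
print("block",cast(w,[(323,168),(323,206.5),(323,243)],.042).round(4)[:,:2].tolist())
q=cast(w,[(264,101),(383,101),(376,275),(271,275)],.012);print("pad",q.mean(0),q.round(3)[:,:2].tolist())
q=cast(w,[(446,140),(549,131),(543,245),(447,254)],.012);print("small",q.mean(0),q.round(4)[:,:2].tolist())
q=cast(w,[(514,74),(498,294),(504,235)],.025);print("chisel",q.round(4)[:,:2].tolist(),q[:2].mean(0))
q=cast(w,[(486,166),(475,228)],.012);print("sil",q.round(4)[:,:2].tolist())
m=cv2.inRange(cv2.cvtColor(w["image"],cv2.COLOR_RGB2HSV),np.array([0,0,110]),np.array([179,60,255]))
k=np.zeros_like(m);k[125:260,440:555]=255
E
```

```text
block [[0.4159, -0.2362], [0.4143, -0.266], [0.4126, -0.296]]
pad [ 0.41495004 -0.26317516  0.012     ] [[0.372, -0.186], [0.466, -0.191], [0.458, -0.34], [0.364, -0.335]]
small [ 0.56073285 -0.27213587  0.012     ] [[0.5162, -0.2241], [0.5995, -0.2211], [0.6061, -0.3198], [0.5212, -0.3235]]
chisel [[0.5614, -0.1767], [0.5641, -0.3589], [0.5645, -0.3036]] [ 0.56274334 -0.26778401  0.025     ]
sil [[0.5502, -0.2469], [0.5445, -0.3006]]
```

```bash
python3 -m crank '.516 .177 0 0 0 0 0;.516 .177 0 0 0 0 0;.516 .177 0 0 0 0 0;.516 .177 0 0 0 0 0;.516 .177 0 0 0 0 0;.516 .177 0 0 0 0 0;.516 .177 0 0 0 0 0;.516 .177 .1 0 0 0 0;.516 .177 .2 0 0 0 0;.516 .177 .3 0 0 0 0;.516 .177 .36 0 0 0 0;.516 .177 .394 0 0 0 0;.516 .177 .394 0 0 0 0;.516 .177 .394 0 0 0 0'
python3 -m crank '0 0 0 0 0 0 1;0 0 0 0 0 0 1;0 0 0 0 0 0 1;0 0 0 0 0 0 1;0 0 0 0 0 0 1;0 0 0 0 0 0 1;0 0 -.02 0 0 0 1;0 0 -.08 0 0 0 1;0 0 -.16 0 0 0 1;0 0 -.25 0 0 0 1;0 0 -.25 0 0 0 1;0 0 -.25 0 0 0 1' 40
python3 - <<'E'
from h import *
from station import bot
o=bot.get_obs();print(o["eef_pos"],Ro.from_quat(o["tool_rot"][[1,2,3,0]]).as_matrix().round(3).tolist())
print(plan(o,.592,.2685,.131,-3))
E
```

```text
t: 14.65
eef_pos: [0.5147, -0.0132, 0.0062]
tool_rot: [-0.001, 0.726, 0.687, -0.001]
contact_force: [-0.1, 0.2, -0.5]
gripper_width: 0.997
grasp_force: 0.0
t: 15.85
eef_pos: [0.5162, -0.013, 0.1333]
tool_rot: [0.001, 0.726, 0.687, 0.001]
contact_force: [-0.4, 0.6, -3.0]
gripper_width: 0.687
grasp_force: 44.3
[ 0.51621024 -0.01296853  0.13327787] [[0.056, 0.998, 0.003], [0.998, -0.056, -0.001], [-0.001, 0.003, -1.0]]
(array([0.5705, 0.1201, 0.0045]), array([ 0.0009,  0.0002, -0.001 ]))
```

```bash
python3 -m crank '.571 .122 0 0 0 0 1;.571 .122 0 0 0 0 1;.571 .122 0 0 0 0 1;.571 .122 0 0 0 0 1;.571 .122 0 0 0 0 1;.571 .122 0 0 0 0 1;.571 .122 0 0 0 0 1;.571 .122 0 0 0 0 1;.571 .122 .08 0 0 0 1;.571 .122 .15 0 0 0 1;.571 .122 .2 0 0 0 1;.571 .122 .225 0 0 0 1;.571 .122 .232 0 0 0 1;.571 .122 .232 0 0 0 1;.571 .122 .232 0 0 0 1'
```

```text
t: 17.35
eef_pos: [0.5927, 0.2679, 0.0161]
tool_rot: [0.0, 0.727, 0.687, 0.0]
contact_force: [1.3, -0.0, -2.8]
gripper_width: 0.69
grasp_force: 45.4
```

```bash
python3 -m crank '0 0 .002 0 0 0 1;0 0 .002 0 0 0 1;0 0 .002 0 0 0 0;0 0 .002 0 0 0 0;0 0 .002 0 0 0 0;0 0 .002 0 0 0 0;0 0 .002 0 0 0 0;0 0 -.1 0 0 0 0;0 0 -.2 0 0 0 0;0 0 -.3 0 0 0 0;0 0 -.38 0 0 0 0;.009 -.309 -.38 0 0 -.0944 0;.009 -.309 -.38 0 0 -.0944 0;.009 -.309 -.38 0 0 -.0944 0;.009 -.309 -.38 0 0 -.0944 0;.009 -.309 -.38 0 0 -.0944 0;.009 -.309 -.38 0 0 -.0944 0;.009 -.309 -.38 0 0 -.0944 0'
python3 - <<'E'
from h import *
from station import bot,eyes
w=eyes.read_camera("wrist");np.savez("w5.npz",**w)
o=bot.get_obs();print(o["t"],o["eef_pos"],Ro.from_quat(o["tool_rot"][[1,2,3,0]]).as_matrix().round(3).tolist())
cv2.imwrite("pics/w5.png",w["image"][:,:,::-1])
E
```

```text
t: 19.15
eef_pos: [0.4398, 0.2818, 0.2058]
tool_rot: [-0.0, 0.618, 0.786, 0.0]
contact_force: [0.1, -1.1, -0.5]
gripper_width: 0.996
grasp_force: 0.0
19.2 [0.43962325 0.28184829 0.20566907] [[-0.237, 0.971, -0.0], [0.971, 0.237, 0.001], [0.001, 0.0, -1.0]]
```

View pics/w5.png

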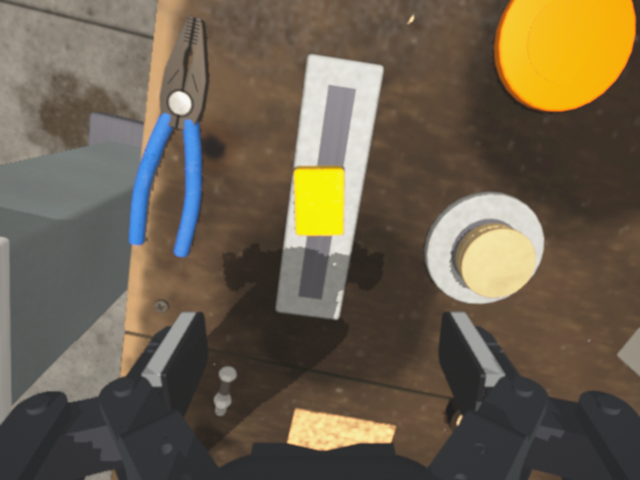

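The case lies square to the tool at (319,201), and the long pad's corners are (309,55), (383,66), (340,319) and (277,309). The pot is on the round pad with its top at (495,260).

```bash
python3 - <<'E'
from h import *
w=dict(np.load("w5.npz"))
print("case",rect(w,mask(w,[26,190,120],[33,255,255],(285,160,355,240)),.034,op=3))
q=cast(w,[(309,55),(383,66),(340,319),(277,309)],.012);print("long",q.mean(0),q.round(4)[:,:2].tolist())
q=cast(w,[(331,86),(355,89),(324,300),(299,297)],.012);print("sil",q.mean(0),q.round(4)[:,:2].tolist())
print("pot top",rect(w,mask(w,[15,60,150],[26,200,255],(440,215,545,300)),.040,op=5))
m=mask(w,[0,0,60],[179,45,255],(420,185,550,310))
cs=[k for k in cv2.findContours(m,0,2)[0] if cv2.contourArea(k)>100]
P=cast(w,cv2.convexHull(np.vstack(cs)).reshape(-1,2),.012)[:,:2]*1000
print("pad",cv2.minEnclosingCircle(np.float32(P)))
E
```

```text
case [436.7 282.   53.1  37.3 -75.4]
long [0.44308942 0.28012027 0.012     ] [[0.4037, 0.3873], [0.4607, 0.3932], [0.4838, 0.1718], [0.4242, 0.1682]]
sil [0.44384268 0.27856903 0.012     ] [[0.4254, 0.3696], [0.4441, 0.3719], [0.4644, 0.1876], [0.4414, 0.1852]]
pot top [592.3 268.9  62.8  61.9  -8.3]
pad ((589.991455078125, 269.21563720703125), 53.972068786621094)
```

```bash
python3 -m crank '0 -.005 .1 0 0 0 0;0 -.005 .2 0 0 0 0;0 -.005 .3 0 0 0 0;0 -.005 .36 0 0 0 0;0 -.005 .384 0 0 0 0;0 -.005 .384 0 0 0 0;0 -.005 .384 0 0 0 0;0 -.005 .384 0 0 0 1;0 -.005 .384 0 0 0 1;0 -.005 .384 0 0 0 1;0 -.005 .384 0 0 0 1;0 -.005 .384 0 0 0 1;0 -.005 .384 0 0 0 1;0 -.005 .384 0 0 0 1;0 -.005 .384 0 0 0 1;0 -.005 .35 0 0 0 1;0 -.005 .25 0 0 0 1;0 -.005 .184 0 0 0 1;0 -.005 .184 0 0 0 1;0 -.005 .184 0 0 0 1' 40
python3 -m crank '-.604 .013 0 0 0 .059 1;-.604 .013 0 0 0 .059 1;-.604 .013 0 0 0 .059 1;-.604 .013 0 0 0 .059 1;-.604 .013 0 0 0 .059 1;-.604 .013 0 0 0 .059 1;-.604 .013 0 0 0 .059 1;-.604 .013 0 0 0 .059 1;-.604 .013 .08 0 0 .059 1;-.604 .013 .15 0 0 .059 1;-.604 .013 .195 0 0 .059 1;-.604 .013 .212 0 0 .059 1;-.604 .013 .215 0 0 .059 1;-.604 .013 .215 0 0 .059 1;-.604 .013 .215 0 0 .059 1'
```

```text
t: 21.2
eef_pos: [0.4362, 0.2814, 0.115]
tool_rot: [0.001, 0.617, 0.787, 0.001]
contact_force: [-0.3, -0.9, -1.4]
gripper_width: 0.455
grasp_force: 41.6
t: 22.7
eef_pos: [0.5145, -0.009, 0.0067]
tool_rot: [0.0, 0.686, 0.727, 0.0]
contact_force: [0.4, 0.1, -1.9]
gripper_width: 0.46
grasp_force: 43.1
```

```bash
python3 -m crank '0 0 .001 0 0 0 0;0 0 .001 0 0 0 0;0 0 .001 0 0 0 0;0 0 .001 0 0 0 0;0 0 .001 0 0 0 0;0 0 -.1 0 0 0 0;0 0 -.2 0 0 0 0;-.2 .028 -.3 0 0 .005 0;-.489 .068 -.4 0 0 .013 0;-.489 .068 -.4 0 0 .013 0;-.489 .068 -.4 0 0 .013 0;-.489 .068 -.4 0 0 .013 0;-.489 .068 -.4 0 0 .013 0;-.489 .068 -.4 0 0 .013 0;-.489 .068 -.4 0 0 .013 0;-.489 .068 -.4 0 0 .013 0'
python3 - <<'E'
from h import *
from station import bot,eyes
w=eyes.read_camera("wrist");np.savez("w6.npz",**w)
o=bot.get_obs();print(o["t"],o["eef_pos"],Ro.from_quat(o["tool_rot"][[1,2,3,0]]).as_matrix().round(3).tolist())
cv2.imwrite("pics/w6.png",w["image"][:,:,::-1])
E
```

```text
t: 24.3
eef_pos: [0.5617, -0.2497, 0.2056]
tool_rot: [-0.001, 0.701, 0.714, 0.0]
contact_force: [-0.1, 0.4, 0.4]
gripper_width: 0.999
grasp_force: 0.0
24.35 [ 0.5617635  -0.24987793  0.20568644] [[-0.019, 1.0, -0.001], [1.0, 0.019, 0.001], [0.001, -0.001, -1.0]]
```

View pics/w6.png

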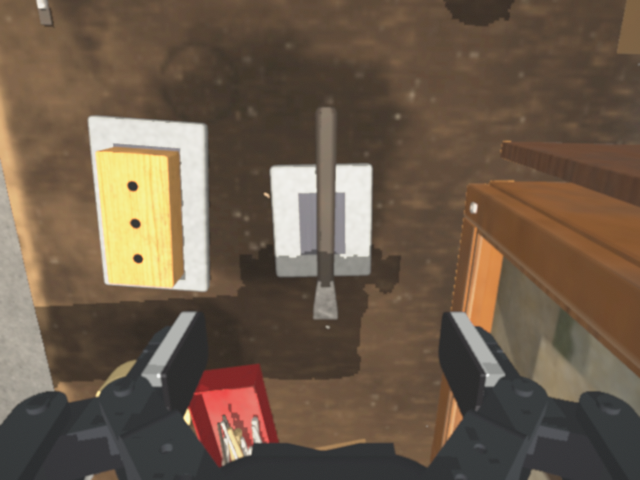

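The chisel runs from (326,107) to (325,319), and the small pad's corners are (271,167), (372,164), (371,275) and (276,276). The cabinet edge is near column 470.

```bash
python3 - <<'E'
from h import *
w=dict(np.load("w6.npz"))
q=cast(w,[(326,107),(325,319)],.0205);print("chisel",q.round(4)[:,:2].tolist(),q.mean(0))
q=cast(w,[(271,167),(372,164),(371,275),(276,276)],.012);print("small",q.mean(0),q.round(4)[:,:2].tolist())
q=cast(w,[(299,193),(345,193),(345,254),(301,254)],.012);print("sil",q.mean(0),q.round(4)[:,:2].tolist())
for z in(0,.1,.2):print(z,cast(w,[(470,210),(458,300)],z).round(3).tolist())
E
```

```text
chisel [[0.5631, -0.1762], [0.5661, -0.3615]] [ 0.56458697 -0.2688445   0.0205    ]
small [ 0.56214387 -0.27231958  0.012     ] [[0.5187, -0.2248], [0.602, -0.2207], [0.6068, -0.3206], [0.5211, -0.3232]]
sil [ 0.56217679 -0.27349724  0.012     ] [[0.5419, -0.2463], [0.5806, -0.2455], [0.5826, -0.3007], [0.5436, -0.3015]]
0 [[0.693, -0.261, 0.0], [0.693, -0.351, 0.0]]
0.1 [[0.655, -0.235, 0.1], [0.655, -0.298, 0.1]]
0.2 [[0.617, -0.208, 0.2], [0.617, -0.246, 0.2]]
```

```bash
python3 -m crank '-.004 .005 .1 0 0 0 0;-.004 .005 .2 0 0 0 0;-.004 .005 .3 0 0 0 0;-.004 .005 .36 0 0 0 0;-.004 .005 .382 0 0 0 0;-.004 .005 .382 0 0 0 0;-.004 .005 .382 0 0 0 0' 
python3 -m crank '0 0 0 0 0 0 1;0 0 0 0 0 0 1;0 0 0 0 0 0 1;0 0 0 0 0 0 1;0 0 0 0 0 0 1;0 0 0 0 0 0 1;0 0 0 0 0 0 1;0 0 0 0 0 0 1;0 0 0 0 0 0 1;0 0 -.03 0 0 0 1;0 0 -.1 0 0 0 1;0 0 -.2 0 0 0 1;0 0 -.28 0 0 0 1;0 0 -.28 0 0 0 1;0 0 -.28 0 0 0 1' 80
```

```text
t: 25.05
eef_pos: [0.566, -0.254, 0.0169]
tool_rot: [0.001, 0.701, 0.713, 0.001]
contact_force: [0.2, 0.2, 1.0]
gripper_width: 1.001
grasp_force: 0.0
t: 26.55
eef_pos: [0.5647, -0.2546, 0.1564]
tool_rot: [0.001, 0.702, 0.712, 0.0]
contact_force: [-0.9, 0.1, -4.5]
gripper_width: 0.147
grasp_force: 78.9
```

```bash
python3 -m crank '.6 -.12 0 0 0 0 1;.6 -.12 0 0 0 0 1;.6 -.12 0 0 0 0 1;.6 -.12 0 0 0 0 1;.6 -.12 0 0 0 0 1;.6 -.12 0 0 0 0 1;.6 -.12 0 0 0 0 1;.6 -.12 0 0 0 0 1;.6 -.12 0 0 0 0 1;.6 -.12 0 0 0 0 1' 
python3 - <<'E'
from h import *
from station import bot,eyes
o=bot.get_obs();print(o["t"],o["eef_pos"],Ro.from_quat(o["tool_rot"][[1,2,3,0]]).as_matrix().round(3).tolist())
print(plan(o,.442,.294,.15,5.3))
w=eyes.read_camera("side");cv2.imwrite("pics/s7.png",cv2.resize(w["image"][:,200:,::-1],None,fx=1.2,fy=1.2))
E
```

```text
t: 27.55
eef_pos: [0.4998, 0.0426, 0.1545]
tool_rot: [-0.0, 0.703, 0.711, -0.001]
contact_force: [0.9, 0.4, -2.0]
gripper_width: 0.15
grasp_force: 79.0
27.55 [0.49981671 0.04262455 0.15449275] [[-0.012, 1.0, -0.002], [1.0, 0.012, -0.001], [-0.001, -0.002, -1.0]]
(array([ 0.5041, -0.1094,  0.0088]), array([-0.0005,  0.0002, -0.0255]))
```

View pics/s7.png

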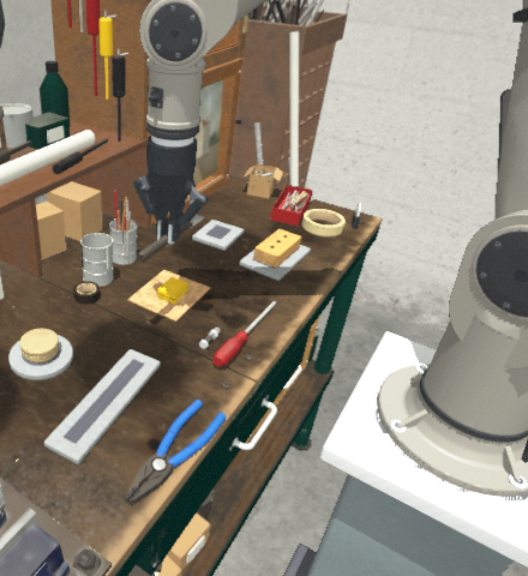

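The side view shows the chisel held level at about (155,248), the pot on the round pad (40,347), the case on the mat (172,290) and the block on the wide pad (277,248). I'll place the chisel.

```bash
python3 -m crank '.504 -.109 0 0 0 -.0252 1;.504 -.109 0 0 0 -.0252 1;.504 -.109 0 0 0 -.0252 1;.504 -.109 0 0 0 -.0252 1;.504 -.109 0 0 0 -.0252 1;.504 -.109 0 0 0 -.0252 1;.504 -.109 0 0 0 -.0252 1;.504 -.109 0 0 0 -.0252 1;.504 -.109 .08 0 0 -.0252 1;.504 -.109 .16 0 0 -.0252 1;.504 -.109 .22 0 0 -.0252 1;.504 -.109 .26 0 0 -.0252 1;.504 -.109 .274 0 0 -.0252 1;.504 -.109 .278 0 0 -.0252 1;.504 -.109 .278 0 0 -.0252 1;.504 -.109 .278 0 0 -.0252 1'
```

```text
t: 29.2
eef_pos: [0.4427, 0.2957, 0.0172]
tool_rot: [0.0, 0.673, 0.739, 0.001]
contact_force: [0.2, 0.0, -2.8]
gripper_width: 0.15
grasp_force: 79.0
```

```bash
python3 -m crank '-.003 0 .003 0 0 0 1;-.003 0 .003 0 0 0 1;-.003 0 .004 0 0 0 1;-.003 0 .004 0 0 0 .6;-.003 0 .004 0 0 0 .3;-.003 0 .004 0 0 0 0;-.003 0 .004 0 0 0 0;-.003 0 .004 0 0 0 0;-.003 0 .004 0 0 0 0;-.003 0 .004 0 0 0 0;-.003 0 -.05 0 0 0 0;-.003 0 -.15 0 0 0 0;-.003 0 -.25 0 0 0 0;-.003 0 -.35 0 0 0 0;-.003 0 -.38 0 0 0 0;-.003 0 -.38 0 0 0 0;-.003 0 -.38 0 0 0 0'
python3 - <<'E'
from h import *
from station import bot,eyes
w=eyes.read_camera("wrist");np.savez("w8.npz",**w)
o=bot.get_obs();print(o["t"],o["eef_pos"],Ro.from_quat(o["tool_rot"][[1,2,3,0]]).as_matrix().round(3).tolist())
print(plan(o,.5145,-.009,.2,3.3))
cv2.imwrite("pics/w8.png",w["image"][:,:,::-1])
E
```

```text
t: 30.9
eef_pos: [0.4415, 0.2936, 0.2054]
tool_rot: [0.0, 0.673, 0.74, -0.001]
contact_force: [0.3, 0.2, 0.4]
gripper_width: 1.001
grasp_force: 0.0
30.95 [0.44110591 0.2932934  0.20461782] [[-0.094, 0.996, -0.002], [0.996, 0.094, -0.002], [-0.002, -0.002, -1.0]]
(array([-0.6157,  0.0893,  0.01  ]), array([-0.0007,  0.0005,  0.0117]))
```

View pics/w8.png

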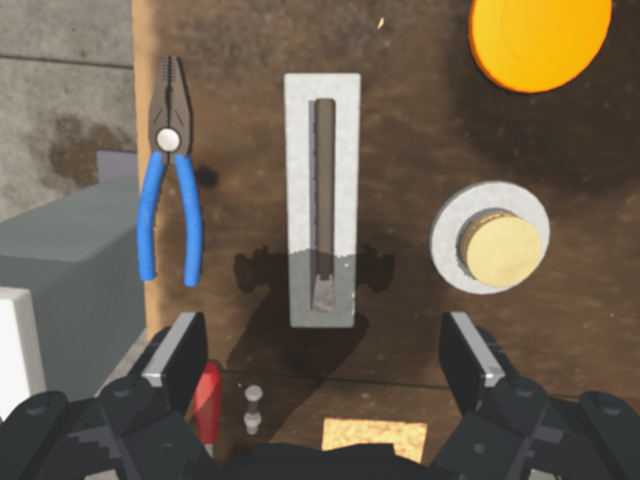

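The chisel lies along the silhouette from (325,98) to (323,312), and the pad's corners are (285,74), (361,74), (355,327) and (291,327).

```bash
python3 - <<'E'
from h import *
w=dict(np.load("w8.npz"))
q=cast(w,[(325.5,98),(323,312)],.0205);print("chisel",q.round(4)[:,:2].tolist(),q.mean(0))
q=cast(w,[(285,74),(361,74),(355,327),(291,327)],.012);print("pad",q.mean(0),q.round(4)[:,:2].tolist())
E
python3 -m crank '-.616 .0895 0 0 0 .0115 0;-.616 .0895 0 0 0 .0115 0;-.616 .0895 0 0 0 .0115 0;-.616 .0895 0 0 0 .0115 0;-.616 .0895 0 0 0 .0115 0;-.616 .0895 0 0 0 .0115 0;-.616 .0895 0 0 0 .0115 0;-.616 .0895 0 0 0 .0115 0;-.616 .0895 .1 0 0 .0115 0;-.616 .0895 .2 0 0 .0115 0;-.616 .0895 .3 0 0 .0115 0;-.616 .0895 .36 0 0 .0115 0;-.616 .0895 .392 0 0 .0115 0;-.616 .0895 .392 0 0 .0115 0;-.616 .0895 .392 0 0 .0115 0'
```

```text
chisel [[0.4364, 0.373], [0.4519, 0.189]] [0.44416651 0.28100526 0.0205    ]
pad [0.44336789 0.27926524 0.012     ] [[0.4037, 0.3876], [0.462, 0.3931], [0.484, 0.171], [0.4238, 0.1653]]
t: 32.45
eef_pos: [0.516, -0.0067, 0.0111]
tool_rot: [0.0, 0.686, 0.728, 0.001]
contact_force: [0.9, -0.4, 0.2]
gripper_width: 0.999
grasp_force: 0.0
```

```bash
python3 -m crank '-.004 -.002 .008 0 0 0 0;-.004 -.002 .008 0 0 0 0;-.004 -.002 .008 0 0 0 1;-.004 -.002 .008 0 0 0 1;-.004 -.002 .008 0 0 0 1;-.004 -.002 .008 0 0 0 1;-.004 -.002 .008 0 0 0 1;-.004 -.002 .008 0 0 0 1;-.004 -.002 .008 0 0 0 1;-.004 -.002 .008 0 0 0 1' 40
python3 -m crank '0 0 -.04 0 0 0 1;0 0 -.12 0 0 0 1;0 0 -.24 0 0 0 1;0 0 -.24 0 0 0 1;0 0 -.24 0 0 0 1;0 0 -.24 0 0 0 1'
python3 - <<'E'
from h import *
from station import bot
o=bot.get_obs();print(o["eef_pos"],plan(o,.562,-.272,.13,2.5))
E
```

```text
t: 33.45
eef_pos: [0.5148, -0.0102, 0.0068]
tool_rot: [0.0, 0.686, 0.727, 0.0]
contact_force: [-0.9, -0.8, 6.4]
gripper_width: 0.456
grasp_force: 40.9
t: 34.05
eef_pos: [0.5135, -0.0106, 0.1251]
tool_rot: [-0.0, 0.686, 0.727, -0.001]
contact_force: [0.0, 0.8, -2.0]
gripper_width: 0.458
grasp_force: 41.2
[ 0.51353565 -0.01064253  0.12512721] (array([-0.5275,  0.0665, -0.0097]), array([-0.0006,  0.0001,  0.0046]))
```

```bash
python3 -m crank '-.53 .066 0 0 0 .0045 1;-.53 .066 0 0 0 .0045 1;-.53 .066 0 0 0 .0045 1;-.53 .066 0 0 0 .0045 1;-.53 .066 0 0 0 .0045 1;-.53 .066 0 0 0 .0045 1;-.53 .066 0 0 0 .0045 1;-.53 .066 0 0 0 .0045 1;-.53 .066 .08 0 0 .0045 1;-.53 .066 .15 0 0 .0045 1;-.53 .066 .2 0 0 .0045 1;-.53 .066 .216 0 0 .0045 1;-.53 .066 .22 0 0 .0045 1;-.53 .066 .22 0 0 .0045 1;-.53 .066 .22 0 0 .0045 1'
```

```text
t: 35.55
eef_pos: [0.5639, -0.2725, 0.0175]
tool_rot: [0.001, 0.691, 0.723, 0.0]
contact_force: [-0.3, 0.1, -0.8]
gripper_width: 0.459
grasp_force: 41.2
```

```bash
python3 -m crank '0 -.002 .004 0 0 0 1;0 -.002 .005 0 0 0 1;0 -.002 .005 0 0 0 1;0 -.002 .005 0 0 0 .7;0 -.002 .005 0 0 0 .4;0 -.002 .005 0 0 0 0;0 -.002 .005 0 0 0 0;0 -.002 .005 0 0 0 0;0 -.002 .005 0 0 0 0;0 -.002 -.05 0 0 0 0;0 -.002 -.15 0 0 0 0;0 -.002 -.25 0 0 0 0;0 -.002 -.35 0 0 0 0;0 -.002 -.38 0 0 0 0;0 -.002 -.38 0 0 0 0;0 -.002 -.38 0 0 0 0;0 -.002 -.38 0 0 0 0'
python3 - <<'E'
from h import *
from station import bot,eyes
w=eyes.read_camera("wrist");np.savez("w9.npz",**w)
cv2.imwrite("pics/w9.png",w["image"][:,:,::-1])
print("case",rect(w,mask(w,[26,150,80],[34,255,255],(270,140,375,270)),.034,op=3))
E
```

```text
t: 37.25
eef_pos: [0.5606, -0.2726, 0.2041]
tool_rot: [-0.002, 0.691, 0.723, -0.001]
contact_force: [-0.2, 0.6, -0.4]
gripper_width: 1.0
grasp_force: 0.0
case [ 562.6 -271.6   52.9   38.3  -87.4]
```

View pics/w9.png

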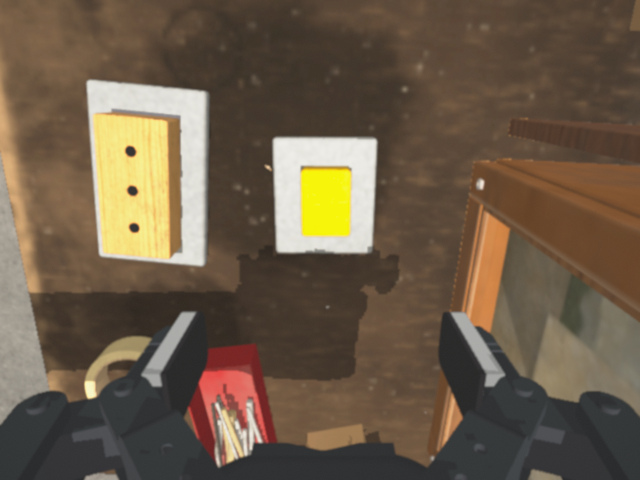

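The case is centred and square on the small pad at (326,202), measured at (562.6, -271.6) mm against about (562, -272) mm for the pad. The block is on the wide pad at (133,190). All four are home and the gripper is clear, so I'm handing in.

```bash
python3 -c "
from station import ticket
print(ticket.hand_in())"
```

```text
the job is handed in; nothing more can be done
None
```

All four things are on their own pads, each about 3 mm or less off centre by the wrist camera, and the job was handed in at about 37 s of the 138 s allowed; no verdict came back.

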